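Load the bolt rig and counter-hold the hidden bolt head

TASK

Load the bolt test rig: of the two steel sleeves, slide the one whose bore fits over the upright pin on the rig's lever fully home, let go of it, and leave the tight one standing on the bench. Then reach down into the narrow gap behind the bracket, grip the hidden bolt head across its two upright flats and turn it until the weighted lever is raised about 15 degrees off its stop; finish while still gripping the head, holding the lever up there by the bolt alone, with nothing propped under it. Do not knock over the oil bottle.

Things in the scene. Friction and masses are not known exactly. Their poses are not given: they have to be found in the camera images.
- rig: Steel bolt test rig fixed on the bench. Origin on the bench under the bolt axis, midway in the bracket's thickness; x level along the bolt from lever side to head side (roughly away from the robot), y level to the left, z up. In its frame, mm: base plate 8 thick, x -80..76, y -113..63; bolt axis at y 0, z 65; lever stop, an aluminium block, x -59..-41, y -65..-45, top at z 57.
- gap (a point): Middle of the gap behind the bracket at bolt height (30 mm along rig x from the bracket's middle). The bracket is an upright plate at rig x -4..4 mm, y -40..50, top 96 above the bench; the back plate stands at x 56..64, same y, top at 81. The gap between them (52 wide) is open at the top and at both sides.
- head_face (a point): End face of the bolt head, on the bolt axis, 29 mm along rig x. Hexagonal steel bolt head in the gap behind the bracket: 24 mm across flats, 20 mm thick (rig x 9..29 mm), on a washer 32 mm across (x 4..9). It turns in one piece with the lever. With the lever on its stop two of its flats stand upright, facing rig +y and -y.
- head_grip (a point): Point on the bolt axis inside the bolt head, 22 mm along rig x from the bracket's middle, 65 mm above the bench: a good point to centre a grasp on, fingers closing along rig y.
- bolt (a joint): Angle of lever, nut and bolt head together, rad: 0 with the lever level on its stop (start, lowest), growing as the lever's end rises, 0.7 at most. Seen from the robot the rise is counterclockwise, a negative turn about rig x. It falls back by its weight when the head is let go (0.08 to 0.14 N m with the sleeve on).
- pin_base (a point): Centre of the round flat shoulder (28 mm across) at the foot of the pin on the lever, where a sleeve comes to rest; z along the pin, upright with the lever down. Then at rig x -50, y -85, 77 mm above the bench. The lever is a dark steel bar 14 mm wide, 16 high, from the bolt axis towards rig -y, its end at y -96.
- pin_tip (a point): Tip of the pin, 31 mm above pin_base: pin 11 mm in diameter, its last 5 mm tapered to 5 mm.
- sleeve_wide: The sleeve that fits: plain steel ring standing upright, 34 mm outside, 26 mm tall, bore 16 mm. About 0.09 kg, but varies. Origin at the centre of its underside, z up.
- sleeve_narrow: The tight sleeve, the same outside (34 mm, 26 mm tall) but bore only 9 mm, so it cannot go over the 11 mm pin. Origin at the centre of its underside.
- gear: Bystander: steel spur gear lying flat, 52 mm across, 20 mm tall, near the sleeves. Origin at the centre of its underside.
- oil: Bystander: oil bottle with a red nozzle, 42 mm across, 126 mm tall, standing behind the sleeves. Origin at the centre of its underside.
Things that resemble listed ones, but are neither listed nor needed, are in the scene too. Leave any blue or turquoise look-alike of the sleeve_wide alone.

How it is judged:
On the way:
1. the wide-bored sleeve is home on the pin of the lever and let go (distance between sleeve_wide and pin_base below 0.006 m and contact force between the fingers and sleeve_wide below 0.1 N), for 0.2 s.
At the end, for the whole second after the job is handed in: Wide sleeve home on the pin (underside centre within 6 mm of pin_base), not touched; fingers grip the bolt head (over 2 N, grasp centre within 22 mm of head_grip) and hold the lever still 0.14 to 0.42 rad up, unpropped; narrow sleeve upright on the bench (tilt under 0.2 rad); oil bottle upright (all of step 1 and value of joint bolt between 0.14 and 0.42 rad and velocity of joint bolt between -0.05 and 0.05 rad/s and contact force between the fingers and bolt above 2 N and distance between the grasp point and head_grip below 0.022 m and height (world z) of sleeve_narrow below 0.012 m and angle between sleeve_narrow's own z axis and vertical below 0.2 rad and angle between oil's own z axis and vertical below 0.3 rad and contact force between each of gear, sleeve_narrow, oil and bolt below 0.1 N); the arm keeps its last pose, push and grip.
It fails at once if the oil bottle is knocked over (angle between oil's own z axis and vertical above 0.6 rad).
It also fails if it takes over 48 s, if anything falls off the work surface, if the arm or the gripper's body presses on something with over 40 N, if the wrist force passes 120 N, or if a joint passes its speed limit or range.

ROBOT

A 7-joint arm with a two-finger parallel gripper is mounted at the origin on a cart in front of the work surface, level with it; the furniture and walls round the work are solid. World frame = base frame: x ahead of the robot, y to its left, z up, the work surface at z = 0. Lengths are in m, angles in rad, forces in N, time in s.
With the tool pointing down it reaches from about 0.4 to 0.85 m from the base axis. Payload 4.5 kg.
Tool frame: the origin (TCP) lies at the very end of the fingers, on their centre line; the grasp point (between the pads) lies 19 mm behind it; z points along the fingers, y is the line along which they close (so a half turn about z gives the same grasp; the last joint's range is limited). The gripper opens to 88 mm and grips with 3 to 60 N. Pads are 18 mm wide; open, the fingers measure 123 mm over their backs; the gripper's body (75 mm by 187 mm) begins 45 mm behind the grasp point.
Start: joints at [1.18, 0.689, -0.195, 1.565, 0.157, 0.902, -0.215], TCP at [0.258, -0.569, 0.239] pointing down, gripper open.
Joint ranges: [-3.01, 3.01], [-0.46, 2.08], [-1.47, 1.51], [0.13, 2.56], [-1, 4.14], [0.04, 2.09], [-2.66, 2.66]. Speed limits (rad/s): [2.57, 2.57, 3.14, 3.14, 3.14, 3.14, 3.14].

INTERFACE

Orientations are given as a unit quaternion [x, y, z, w].
In Python, from plant import r gives the robot as it stands. The module is installed in compiled form; this text tells all that it offers.
- The arm moves only by the tool step_arm, never from a script. Its argument "increments" is a list of rows, each a list of 2 entries, a list of its own where there are three numbers: the shift along the world's x, y, z in cm, then the turn, a rotation vector about the world's x, y, z in degrees. A call has exactly 10 rows; each row shifts and turns the commanded pose from where the row before left it; what a row does not reach is not made up. A row lasts 1/10 s, in which the tool goes at most 50 mm and 8.59 degrees, less where a joint would pass 70% of its speed; a pose out of reach is approached as far as the arm can. A call is refused whole if a number of a shift passes 5 or a number of a turn 8.59, either way. A call with a gripper value outside its range is refused whole. "fingers" is the opening, from 0 (shut) to 1 (fully open), set as the call begins (left out, the last holds). The fingers move at their own pace and stop on an object; "grip_force" is the grip in N (left out, the last holds). Time passes only in rows, so rows that do not move let the fingers close, or fill a call up. It gives the time, the measured TCP pose, the force, the opening and the grip force at its end, in the units of the state.
- r.get_state(): the state, without advancing time (a new reading comes with each control period).
- r.snapshot(name): name is "scene" or "top" or "wrist"; returns (picture, depth): 480x640x3 uint8, red, green, blue; 480x640 float32, m along the optical axis (not along the pixel's ray), 0 where there is no reading.
- r.calibration(name): a dict with "fov_y" (degrees; the focal length in pixels is half the picture's height over the tangent of half this angle, whatever the lens; pixels are square), "cx", "cy" (the principal point, pixels), "R" (3x3) and "t" (3): a world point X has camera coordinates R X + t. Camera axes: x right, y down, z forward; pixel columns grow to the right and rows downward; lengths in m; the calibration is good to about 2 mm. A picture is of the moment at which its call begins: read the wrist's pose just before it. calibration takes no time and is no camera call; for the wrist camera it gives the pose at the moment of the call.
- r.finish_job(): hands the job in; it is judged then, once.
The state is a dict: "clock": time; "q": joint angles; "qd": joint speeds; "joint_torque": joint torques, N m; "tool_pos": TCP position; "eef_rot": TCP orientation; "contact_force": force on the tool from outside, world axes, zero at the start; "moment": the same for the moment, N m; "opening": opening from 0.0 (shut) to 1.0 (fully open); "finger_force": force on a finger pad.
Only numpy, scipy, OpenCV 4.12 (cv2) and the standard library are available. Lean on these libraries where they do the work, as an engineer would, in place of code of your own. Each camera call takes 0.05 s, during which the arm holds its last target. There are 200 camera calls.

## Working session

There is one attempt and no reset: what is moved stays moved. The work goes in short steps, Python scripts to look and compute and a tool call to move; the robot and the scene stay as the last step left them, time stands still between calls to the robot, and variables do not carry over. Pictures are saved under pics/ and viewed, at most 10 in all, crops included, and the job is handed in when it is done.

Besides the shell and the picture viewer there is one more tool, called after "Request:" as name(argument=value, ...) on one line, values as JSON. step_arm: Moves the arm, as the interface text tells. Its arguments: {"type":"object","properties":{"increments":{"type":"array","items":{"type":"array"}},"fingers":{"type":"number"},"grip_force":{"type":"number"}},"required":["increments"]}

```bash
mkdir -p pics
cat > h.py <<'E'
import numpy as np, cv2
from plant import r
def snap(n,f=None):
    c=r.calibration(n); p,d=r.snapshot(n)
    if f: cv2.imwrite('pics/'+f,p[:,:,::-1])
    return p,d,c
def K(c):
    f=240/np.tan(np.radians(c['fov_y'])/2); return f,c['cx'],c['cy']
def ray(c,u,v):
    f,cx,cy=K(c); R=np.array(c['R']);t=np.array(c['t'])
    return -R.T@t, R.T@np.array([(u-cx)/f,(v-cy)/f,1.])
def onz(c,u,v,z):
    o,d=ray(c,u,v); return o+d*(z-o[2])/d[2]
def cloud(c,d):
    f,cx,cy=K(c); v,u=np.mgrid[:480,:640]
    P=np.stack([(u-cx)/f*d,(v-cy)/f*d,d],-1)
    W=(P-np.array(c['t']))@np.array(c['R']); W[d==0]=np.nan
    return W
def proj(c,X):
    f,cx,cy=K(c); p=np.array(c['R'])@X+np.array(c['t']); return p[0]/p[2]*f+cx,p[1]/p[2]*f+cy
E
python3 - <<'E'
from h import *
for n in('scene','top'):
    p,d,c=snap(n,n+'1.png'); np.savez(n+'1.npz',p=p,d=d); print(n,c['fov_y'],c['R'],c['t'],(d==0).mean())
s=r.get_state(); print(s['clock'],s['tool_pos'],s['eef_rot'],s['opening'])
E
```

```text
scene 47.55738042046836 [[ 0.80477025 -0.59347281  0.01161321]
 [-0.43838485 -0.60742855 -0.662457  ]
 [ 0.40020441  0.52803463 -0.74900991]] [-0.38703898  0.36400797  0.68975096] 0.004098307291666666
top 52.62886870027462 [[ 0.00217791 -0.99990398  0.01368501]
 [-0.99708195 -0.00321563 -0.07627082]
 [ 0.0763075  -0.01347897 -0.99699322]] [0.06887277 0.56555748 0.90927469] 0.0037890625
0.1 [ 0.25733617 -0.56896722  0.23799724] [ 9.77519372e-01  2.10844075e-01 -2.16726574e-04 -7.79040421e-04] 1.00117447987695
```

View pics/scene1.png

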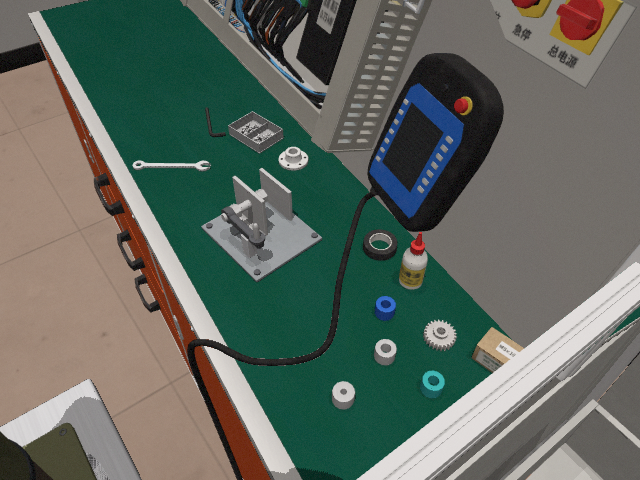

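View pics/top1.png

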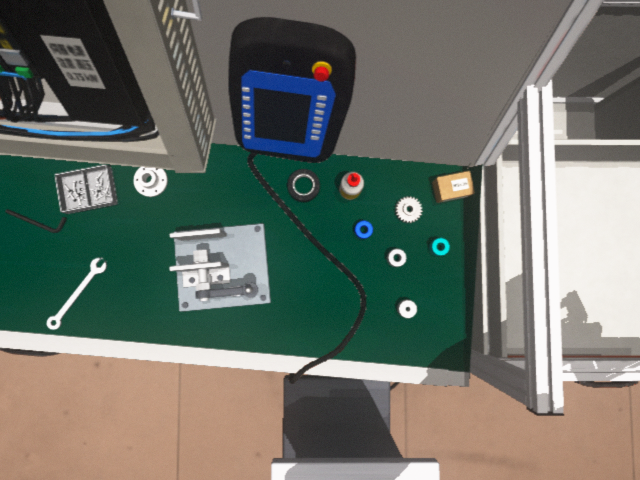

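The scene view shows the rig at about (262,235), white sleeves at (385,351) and (343,394), the oil at (412,265), and blue and turquoise look-alikes. In the top view the sleeves are at (397,257), with the wider bore, and (408,309). The rig's base plate is at (222,268) and the pin at about (250,290).

Run:
```python
from h import *
z=np.load('top1.npz');p=z['p'];d=z['d'];c=r.calibration('top');W=cloud(c,d)
print('cam',-np.array(c['R']).T@c['t'])
def pr(n,u,v):print(n,(u,v),W[v,u].round(3))
for n,u,v in[('bench',450,300),('oil',353,180),('gear',408,209),('pend',290,30),('pendlow',290,150),('box',453,186),('cable',360,290),('cable',330,255),('frame',540,260)]:pr(n,u,v)
# white-ish sleeves: points at height 0.02-0.03
for n,(u,v) in dict(A=(397,257),B=(408,309)).items():
    s=np.s_[v-16:v+17,u-16:u+17]; w=W[s].reshape(-1,3); t=w[(w[:,2]>.02)&(w[:,2]<.032)]
    m=((W[s][...,2]>.018)).astype(np.uint8)
    cnt=max(cv2.findContours(m,0,1)[0],key=cv2.contourArea); (cu,cv_),rad=cv2.minEnclosingCircle(cnt)
    inner=((cv2.cvtColor(p[s],cv2.COLOR_RGB2GRAY)<130)&(np.hypot(*np.mgrid[-16:17,-16:17])<7)).sum()
    P=onz(c,u-16+cu,v-16+cv_,.026); f=K(c)[0]
    print(n,P.round(4),'D',2*rad/f*.88,'boredark',inner,np.nanmedian(t[:,2]),t.mean(0))
# base plate: height 8mm
m=((W[...,2]>.004)&(W[...,2]<.013)).astype(np.uint8); m[:,:160]=0;m[:,290:]=0;m[:200]=0;m[330:]=0
hsv=cv2.cvtColor(p,cv2.COLOR_RGB2HSV); g=((hsv[...,1]<80)).astype(np.uint8); g[:,:160]=0;g[:,290:]=0;g[:215]=0;g[325:]=0
g=cv2.morphologyEx(g,cv2.MORPH_OPEN,np.ones((5,5)))
cnt=max(cv2.findContours(g,0,1)[0],key=cv2.contourArea)
ap=cv2.approxPolyDP(cnt,5,True)[:,0]
for q in ap: print(q,onz(c,*q,.008).round(4),W[q[1],q[0]].round(3))
for n,lo,hi in(('bracket',.088,.102),('back',.076,.086),('pinarea',.09,.112)):
    m=(W[...,2]>lo)&(W[...,2]<hi);m[:,:160]=0;m[:,290:]=0;m[:215]=0;m[325:]=0
    if m.any():
        vv,uu=np.nonzero(m);w=W[m];print(n,m.sum(),uu.min(),uu.max(),vv.min(),vv.max(),w.mean(0).round(4))
cv2.imwrite('pics/crop.png',cv2.resize(p[215:325,160:290,::-1],None,fx=6,fy=5.4,interpolation=2)[:600,:800])
```

```text
cam [0.49437268 0.08294086 0.94873371]
bench (450, 300) [ 0.455 -0.187 -0.003]
oil (353, 180) [0.669 0.012 0.108]
gear (408, 209) [ 0.634 -0.106 -0.001]
pend (290, 30) [0.831 0.114 0.315]
pendlow (290, 150) [0.727 0.124 0.088]
box (453, 186) [ 0.672 -0.184  0.04 ]
cable (360, 290) [ 0.474 -0.009  0.011]
cable (330, 255) [0.541 0.049 0.015]
frame (540, 260) [ 0.525 -0.261  0.22 ]
A [ 0.5366 -0.077   0.026 ] D 0.032376975506177186 boredark 44 0.02576889826997222 [ 0.53655897 -0.07716564  0.02572403]
B [ 0.4396 -0.0958  0.026 ] D 0.03283859123682535 boredark 12 0.025954546569722316 [ 0.43979629 -0.09633069  0.02589503]
[263 224] [0.6019 0.1791 0.008 ] [ 0.603  0.18  -0.003]
[170 233] [0.5837 0.359  0.008 ] [0.577 0.337 0.081]
[180 311] [0.4336 0.3361 0.008 ] [0.434 0.335 0.011]
[270 302] [0.451 0.164 0.008] [ 0.451  0.165 -0.001]
bracket 252 169 251 262 292 [0.5164 0.2856 0.0959]
back 614 169 257 229 298 [0.5255 0.2693 0.0795]
pinarea 280 169 251 262 292 [0.5122 0.2763 0.0971]
```

View pics/crop.png

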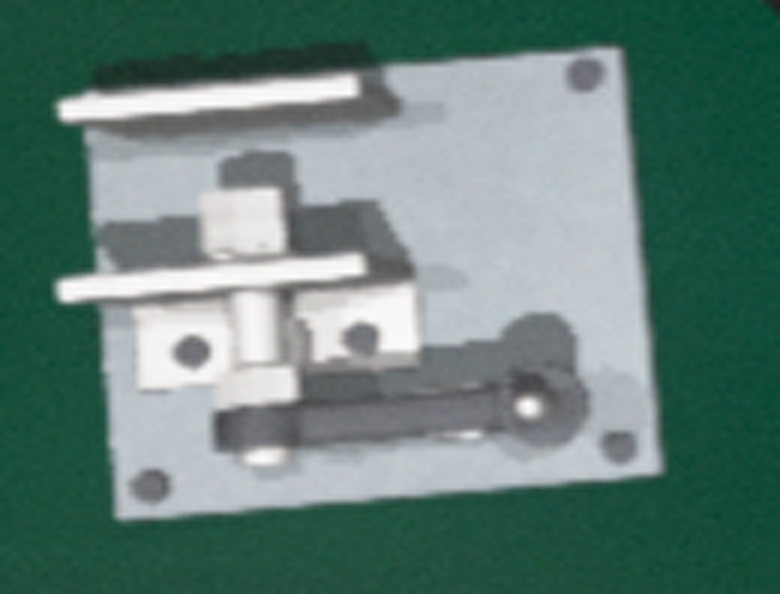

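Crop: the plate corners are clear. The pin tip is at crop (528,405), which is top pixel (248,290). The head sits behind the bracket at crop (243,220). Next I check the yaw and pin across both views, and the furniture heights along the path.

Run:
```python
from h import *
z=np.load('top1.npz');p=z['p'];c=r.calibration('top');W=cloud(c,z['d'])
ct=c
print('pin tip top ray @.108',onz(c,248,290,.106).round(4))
a=np.array([.0995,.0]); 
ex=np.array([.995,.0995]);ey=np.array([-.0995,.995]);o=np.array([.5173,.2827])
for n,q in dict(tip=(-50,-85,108),bt1=(0,-40,96),bt2=(0,50,96),kp1=(60,-40,81),kp2=(60,50,81)).items():
    X=np.r_[o+ex*q[0]/1e3+ey*q[1]/1e3,q[2]/1e3]; print(n,X.round(4),np.round(proj(c,X),1),np.round(proj(r.calibration('scene'),X),1))
# bracket yaw
for lo,hi,bx in(('.09','.101',(215,290)),('.075','.086',(215,245))):
    m=(W[...,2]>float(lo))&(W[...,2]<float(hi));m[:,:165]=0;m[:,225:]=0;m[:bx[0]]=0;m[bx[1]:]=0
    w=W[m];vx,vy,x,y=cv2.fitLine(w[:,:2].astype(np.float32),cv2.DIST_HUBER,0,.01,.01).ravel();print(len(w),np.degrees(np.arctan2(-vx,vy)),x,y,w[:,1].min(),w[:,1].max())
# obstacles heights: grid map
c=r.calibration('scene');s=np.load('scene1.npz');W2=cloud(c,s['d'])
A=np.concatenate([W.reshape(-1,3),W2.reshape(-1,3)]);A=A[~np.isnan(A[:,0])]
print('max z grid rows x .0-.8 step .1; cols y -.7..+.4')
for x in np.arange(0,.9,.1):
    print('%.1f'%x,[ (lambda q:'%.2f'%q.max() if len(q)>20 else '  - ')(A[(abs(A[:,0]-x)<.05)&(abs(A[:,1]-y)<.05)][:,2]) for y in np.arange(-.7,.5,.1)])
```

```text
pin tip top ray @.108 [0.4761 0.1937 0.106 ]
tip [0.476  0.1931 0.108 ] [248.2 290.1] [254.6 224.3]
bt1 [0.5213 0.2429 0.096 ] [220.9 263.9] [262.5 201.4]
bt2 [0.5123 0.3325 0.096 ] [169.5 268.9] [232.3 175.7]
kp1 [0.581  0.2489 0.081 ] [219.8 230.8] [289.2 192.1]
kp2 [0.572  0.3384 0.081 ] [169.4 235.6] [259.  167.8]
244 -174.59056 0.5174537 0.28845766 0.2435941157777108 0.33368775189884425
239 -174.37605 0.5769469 0.29442003 0.2504235787932792 0.33921502797997405
max z grid rows x .0-.8 step .1; cols y -.7..+.4
0.0 ['-0.79', '-0.79', '-0.79', '-0.79', '-0.78', '-0.69', '  - ', '  - ', '0.02', '0.00', '-0.79', '-0.79']
0.1 ['  - ', '-0.79', '-0.79', '-0.78', '-0.78', '0.00', '0.01', '0.22', '0.02', '0.00', '-0.79', '-0.78']
0.2 ['  - ', '  - ', '  - ', '  - ', '  - ', '  - ', '-0.00', '-0.00', '-0.01', '-0.69', '-0.79', '-0.79']
0.3 ['-0.20', '-0.00', '0.00', '-0.00', '0.22', '0.22', '0.01', '0.02', '0.02', '0.01', '0.01', '0.01']
0.4 ['-0.21', '-0.21', '-0.21', '-0.21', '0.22', '0.22', '0.03', '0.02', '0.02', '0.01', '0.02', '0.01']
0.5 ['-0.21', '-0.21', '-0.21', '-0.21', '0.22', '0.22', '0.03', '0.02', '0.02', '0.11', '0.10', '0.01']
0.6 ['-0.21', '-0.21', '-0.21', '-0.21', '0.22', '0.22', '0.03', '0.03', '0.02', '0.08', '0.08', '0.01']
0.7 ['-0.21', '-0.21', '-0.21', '-0.21', '0.22', '0.22', '0.08', '0.17', '0.17', '0.15', '0.31', '0.24']
0.8 ['-0.12', '-0.07', '-0.07', '-0.07', '0.37', '0.37', '0.34', '0.32', '0.32', '0.39', '0.44', '0.41']
```

Request:
step_arm(increments=[[[0,0,4],[0,0,0]],[[0,0,4],[0,0,0]],[[0,0,3],[0,0,0]],[[2,3.5,0],[0,0,-2]],[[2,3.5,0],[0,0,-2]],[[2,3.5,0],[0,0,-2]],[[2,3.5,0],[0,0,-2]],[[2,3.5,0],[0,0,-2]],[[2,3.5,0],[0,0,-2]],[[2,3.5,0],[0,0,-2]]], fingers=0.65)

```text
clock: 1.1
tool_pos: [0.3979, -0.3228, 0.3485]
eef_rot: [0.996, 0.089, -0.0, -0.0]
contact_force: [1.2, -1.0, -0.2]
opening: 0.652
finger_force: 0.0
```

Request:
step_arm(increments=[[[2,3.5,0],[0,0,-1]],[[2,3.5,0],[0,0,-1]],[[2,3.5,0],[0,0,-1]],[[2,3.5,0],[0,0,-1]],[[2,3.5,-2],[0,0,-0.7]],[[2,3.5,-4],[0,0,0]],[[1.9,3.6,-4],[0,0,0]],[[0,0,-4],[0,0,0]],[[0,0,-2],[0,0,0]],[[0,0,0],[0,0,0]]])

```text
clock: 2.1
tool_pos: [0.5295, -0.0866, 0.1955]
eef_rot: [0.999, 0.05, -0.004, -0.0]
contact_force: [-0.1, -0.2, -0.2]
opening: 0.648
finger_force: 0.0
```

Run:
```python
from h import *
p,d,c=snap('wrist','w1.png');np.savez('w1.npz',p=p,d=d)
s=r.get_state();print(s['tool_pos'],s['eef_rot'],s['contact_force'])
W=cloud(c,d);m=((W[...,2]>.021)&(W[...,2]<.031)&(np.nan_to_num(np.hypot(W[...,0]-.5366,W[...,1]+.077))<.03)).astype(np.uint8)
cn=max(cv2.findContours(m,0,1)[0],key=cv2.contourArea)
(e,ax,an)=cv2.fitEllipse(cn);print(e,ax,onz(c,*e,.026).round(4),W[m>0].mean(0),d[m>0].mean(),np.array(ax)/K(c)[0]*d[m>0].mean(), m.sum()*(d[m>0].mean()/K(c)[0])**2*1e6,'area mm2: wide 707, narrow 844')
```

```text
[ 0.53089298 -0.08700725  0.19742417] [ 9.98782518e-01  4.93015682e-02 -1.67753577e-03 -1.48434196e-04] [0.52459238 0.31631273 0.6442108 ]
(310.9964294433594, 210.69308471679688) (35.862648010253906, 36.32870864868164) [ 0.5385 -0.08    0.026 ] [ 0.53825422 -0.08002849  0.0249482 ] 0.3191808 [0.03221202 0.03263064] 684.9499999216513 area mm2: wide 707, narrow 844
```

View pics/w1.png

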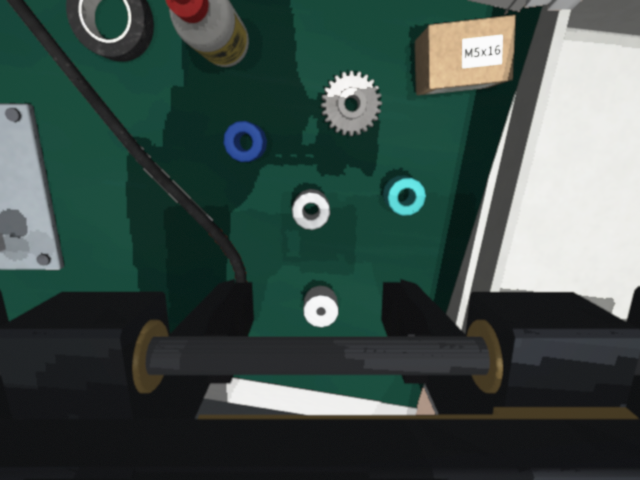

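The wrist view shows the wide sleeve at (311,211) with a large bore, and the narrow one at (320,310). Measured sizes match the given ones, so I descend and grip.

Request:
step_arm(increments=[[[0.7,0.8,-3],[0,0,0]],[[0,0,-3],[0,0,0]],[[0,0,-3],[0,0,0]],[[0,0,-3],[0,0,0]],[[0,0,-3],[0,0,0]],[[0,0,-2],[0,0,0]],[[0,0,-1.2],[0,0,0]],[[0,0,-0.5],[0,0,0]],[[0,0,0],[0,0,0]],[[0,0,0],[0,0,0]]])

```text
clock: 3.15
tool_pos: [0.5398, -0.0793, 0.0126]
eef_rot: [0.999, 0.049, 0.001, 0.0]
contact_force: [-0.4, 0.8, -0.2]
opening: 0.65
finger_force: 0.0
```

Request:
step_arm(increments=[[[-0.1,0,-0.3],[0,0,0]],[[0,0,-0.3],[0,0,0]],[[0,0,0],[0,0,0]],[[0,0,0],[0,0,0]],[[0,0,0],[0,0,0]],[[0,0,0],[0,0,0]],[[0,0,0],[0,0,0]],[[0,0,0],[0,0,0]],[[0,0,0],[0,0,0]],[[0,0,0],[0,0,0]]])

```text
clock: 4.15
tool_pos: [0.5379, -0.0791, 0.0055]
eef_rot: [0.999, 0.049, 0.0, 0.0]
contact_force: [-0.2, 0.0, 0.4]
opening: 0.65
finger_force: 0.0
```

Request:
step_arm(increments=[[[0,0,0],[0,0,0]],[[0,0,0],[0,0,0]],[[0,0,0],[0,0,0]],[[0,0,0],[0,0,0]],[[0,0,0],[0,0,0]],[[0,0,0],[0,0,0]],[[0,0,0],[0,0,0]],[[0,0,0],[0,0,0]],[[0,0,0],[0,0,0]],[[0,0,0],[0,0,0]]], fingers=0, grip_force=25)

```text
clock: 5.15
tool_pos: [0.5379, -0.0791, 0.0055]
eef_rot: [0.999, 0.049, 0.0, 0.0]
contact_force: [0.3, -0.1, 0.2]
opening: 0.38
finger_force: 25.0
```

Request:
step_arm(increments=[[[0,0,3],[0,0,0]],[[0,0,4],[0,0,0]],[[0,0,4],[0,0,0]],[[0,0,4],[0,0,0]],[[-0.6,3,0],[0,0,0]],[[-0.8,3.5,0],[0,0,0]],[[-0.8,3.5,0],[0,0,0]],[[-0.8,3.5,0],[0,0,0]],[[-0.8,3.5,0],[0,0,0]],[[-0.8,3.5,0],[0,0,0]]])

```text
clock: 6.15
tool_pos: [0.4911, 0.1272, 0.1554]
eef_rot: [0.999, 0.049, -0.0, 0.0]
contact_force: [0.2, 0.9, -1.5]
opening: 0.378
finger_force: 25.0
```

Request:
step_arm(increments=[[[-0.8,3.5,0],[0,0,0]],[[-0.8,2.5,0],[0,0,0]],[[0,0.7,-0.8],[0,0,0]],[[0,0,-1],[0,0,0]],[[0,0,0],[0,0,0]],[[0,0,0],[0,0,0]],[[0,0,0],[0,0,0]],[[0,0,0],[0,0,0]],[[0,0,0],[0,0,0]],[[0,0,0],[0,0,0]]])

```text
clock: 7.15
tool_pos: [0.476, 0.1927, 0.1377]
eef_rot: [0.999, 0.049, 0.0, -0.0]
contact_force: [-0.2, 0.4, -1.8]
opening: 0.382
finger_force: 25.0
```

Run:
```python
from h import *
s=r.get_state();print(s['clock'],s['tool_pos'],s['eef_rot'],s['opening'])
p,d,c=snap('scene');np.savez('s2.npz',p=p,d=d)
W=cloud(c,d);t=s['tool_pos']
u,v=map(int,proj(c,np.array([t[0],t[1],t[2]])));print(u,v)
w0,h0=max(u-70,0),max(v-60,0);cv2.imwrite('pics/s2.png',cv2.resize(p[h0:h0+120,w0:w0+150,::-1],None,fx=5,fy=5,interpolation=2));print(w0,h0)
p,d,c=snap('wrist');np.savez('w2.npz',p=p,d=d);cv2.imwrite('pics/w2.png',p[:,:,::-1])
```

```text
7.15 [0.47602658 0.19274656 0.13765035] [ 9.98797123e-01  4.90334637e-02  1.61245175e-04 -3.32855722e-05] 0.38161853848219823
253 211
183 151
```

View pics/s2.png

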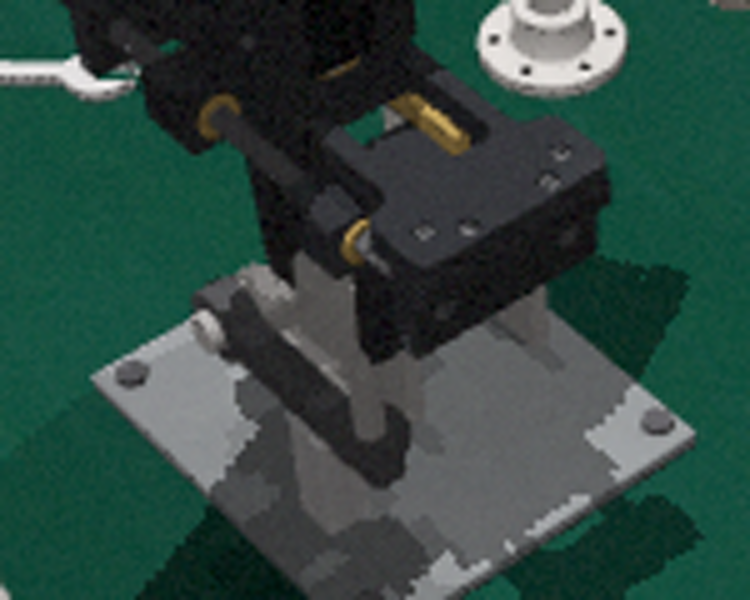

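View pics/w2.png

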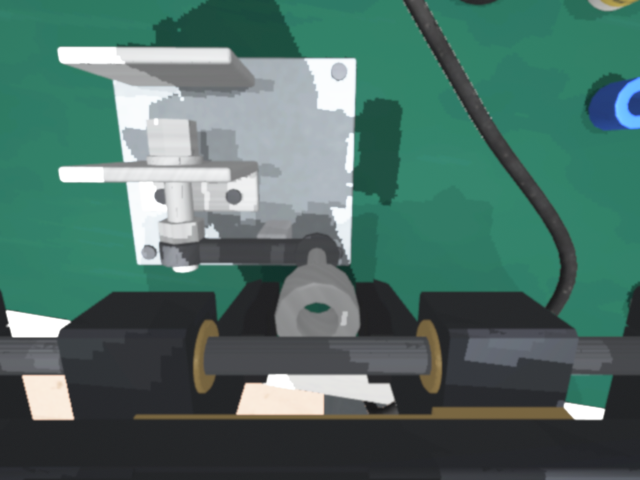

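The wrist view shows the held sleeve's top ring centred near (317,305) and the pin's lower part at (317,258), on its shoulder at (317,250). In the scene crop the pin stands under the sleeve. I compare these with projected positions.

Run:
```python
from h import *
c=r.calibration('wrist');z=np.load('w2.npz');d=z['d'];p=z['p'];W=cloud(c,d)
t=np.array(r.get_state()['tool_pos'])
print('proj sleeve top',proj(c,t+[0,0,.0205]),'bot',proj(c,t-[0,0,.0055]),'pin base',proj(c,np.array([.476,.1934,.077])),'tip',proj(c,np.array([.476,.1934,.108])))
m=((abs(W[...,2]-t[2]-.0205)<.004)&(np.nan_to_num(np.hypot(W[...,0]-t[0],W[...,1]-t[1]),nan=9)<.024)).astype(np.uint8)
w=W[m>0];print(m.sum(),w.mean(0),w.min(0),w.max(0))
# circle fit to outer edge: extreme y
y=(np.percentile(w[:,1],.5)+np.percentile(w[:,1],99.5))/2;print('sleeve y',y,'x max->centre',np.percentile(w[:,0],99.7)-.017)
# bore edges: dark/deeper pixels inside
hole=(np.nan_to_num(W[...,2])<t[2]+.012)&(np.hypot(W[...,0]-t[0],W[...,1]-t[1])<.03)
# pin visible: points z .08-.1 near pin
q=(W[...,2]>.082)&(W[...,2]<.11)&(np.nan_to_num(np.hypot(W[...,0]-.476,W[...,1]-.1934),nan=9)<.014)
w=W[q];print('pin',q.sum(),w.mean(0),w[:,1].min(),w[:,1].max(),w[:,0].max())
q=(abs(W[...,2]-.077)<.0025)&(np.nan_to_num(np.hypot(W[...,0]-.476,W[...,1]-.1934),nan=9)<.018)
w=W[q];print('shoulder',q.sum(),w[:,1].min(),w[:,1].max(),w[:,0].max())
```

```text
proj sleeve top (np.float64(316.6642383344488), np.float64(324.31661212117996)) bot (np.float64(316.7717387700237), np.float64(296.8504470562515)) pin base (np.float64(316.0430361421418), np.float64(259.5931442251864)) tip (np.float64(315.83084861792224), np.float64(277.8235515796987))
3582 [0.48178482 0.19317927 0.15715469] [0.46771097 0.17152366 0.15410046] [0.49311378 0.21588313 0.16209647]
sleeve y 0.19367115788176364 x max->centre 0.47581436556943907
pin 193 [0.48216624 0.19346507 0.09254003] 0.18776109966731722 0.1983306211825466 0.4835367967345652
shoulder 926 0.179437839878916 0.20664243530237145 0.4916044514022364
```

Request:
step_arm(increments=[[[0.1,0,-1],[0,0,0]],[[0,0,-1],[0,0,0]],[[0,0,-0.5],[0,0,0]],[[0,0,-0.5],[0,0,0]],[[0,0,-0.5],[0,0,0]],[[0,0,-0.5],[0,0,0]],[[0,0,0],[0,0,0]],[[0,0,0],[0,0,0]],[[0,0,0],[0,0,0]],[[0,0,0],[0,0,0]]])

```text
clock: 8.25
tool_pos: [0.477, 0.193, 0.0977]
eef_rot: [0.999, 0.049, 0.0, -0.0]
contact_force: [1.1, 0.5, -1.2]
opening: 0.383
finger_force: 25.0
```

Request:
step_arm(increments=[[[0,0,-0.5],[0,0,0]],[[0,0,-0.4],[0,0,0]],[[0,0,-0.3],[0,0,0]],[[0,0,-0.2],[0,0,0]],[[0,0,0],[0,0,0]],[[0,0,0],[0,0,0]],[[0,0,0],[0,0,0]],[[0,0,0],[0,0,0]],[[0,0,0],[0,0,0]],[[0,0,0],[0,0,0]]])

```text
clock: 9.25
tool_pos: [0.4769, 0.1929, 0.0836]
eef_rot: [0.999, 0.049, 0.0, 0.0]
contact_force: [0.0, 0.2, -1.2]
opening: 0.378
finger_force: 25.0
```

Request:
step_arm(increments=[[[0,0,-0.1],[0,0,0]],[[0,0,0],[0,0,0]],[[0,0,0],[0,0,0]],[[0,0,0],[0,0,0]],[[0,0,0],[0,0,0]],[[0,0,0],[0,0,0]],[[0,0,0],[0,0,0]],[[0,0,0],[0,0,0]],[[0,0,0],[0,0,0]],[[0,0,0],[0,0,0]]], fingers=0.6)

```text
clock: 10.25
tool_pos: [0.4769, 0.1929, 0.0825]
eef_rot: [0.999, 0.049, 0.0, 0.0]
contact_force: [0.4, -0.6, -0.6]
opening: 0.602
finger_force: 0.0
```

Request:
step_arm(increments=[[[0,0,1],[0,0,0]],[[0,0,3],[0,0,0]],[[0,0,4],[0,0,0]],[[1,0,4],[0,0,0]],[[2,2,0],[0,0,0]],[[2,2,0],[0,0,0]],[[0,0,0],[0,0,0]],[[0,0,0],[0,0,0]],[[0,0,0],[0,0,0]],[[0,0,0],[0,0,0]]])

```text
clock: 11.25
tool_pos: [0.5261, 0.2318, 0.2024]
eef_rot: [0.999, 0.049, -0.001, 0.001]
contact_force: [-0.1, -0.2, 0.2]
opening: 0.601
finger_force: 0.0
```

Run:
```python
from h import *
s=r.get_state();print(s['clock'],s['tool_pos'],s['eef_rot'],s['opening'])
p,d,c=snap('wrist','w3.png');np.savez('w3.npz',p=p,d=d);print(proj(c,np.array([.4772,.193,.103])),proj(c,np.array([.5173+.022,.2827+.0022,.077])))
W=cloud(c,d)
m=np.nan_to_num(np.hypot(W[...,0]-.477,W[...,1]-.193),nan=9)<.03
w=W[m];w=w[(w[:,2]>.095)&(w[:,2]<.125)];print(len(w),w.mean(0) if len(w) else '', np.median(w[:,2]) if len(w) else '')
```

```text
11.25 [0.52611003 0.23176016 0.20243466] [ 9.98808572e-01  4.87934116e-02 -5.75110478e-04  5.55937373e-04] 0.6011453773836412
(np.float64(361.8373379163385), np.float64(310.1062610094499)) (np.float64(249.81951785404107), np.float64(210.9296084519387))
1309 [0.47850407 0.19479794 0.10168608] 0.10196335916287395
```

View pics/w3.png

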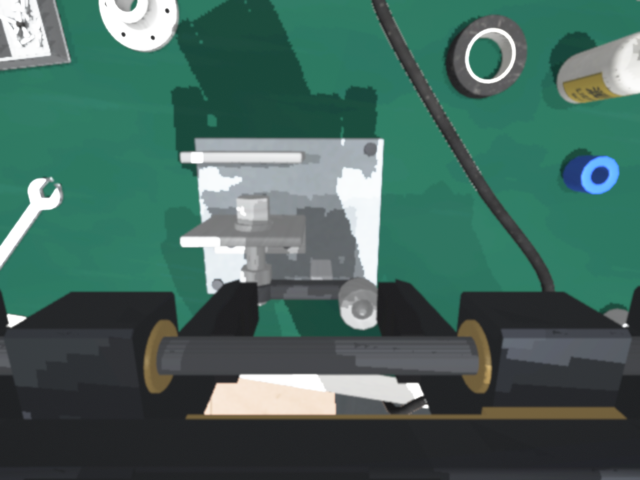

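The sleeve is on the pin at (360,303), with its top at z≈0.102, so it is home. The head shows at (252,207) behind the bracket's top edge. I measure the head now.

Run:
```python
from h import *
z=np.load('w3.npz');c=r.calibration('wrist');W=cloud(c,z['d'])
o=np.array([.5173,.2827]);a=np.radians(5.5);ex=np.array([np.cos(a),np.sin(a)]);ey=np.array([-ex[1],ex[0]])
X=(W[...,:2]-o)@ex;Y=(W[...,:2]-o)@ey;Z=W[...,2]
m=(X>.006)&(X<.04)&(abs(Y)<.025)&(Z>.06)&(Z<.083)
q=np.percentile
print('head',m.sum(),'X',q(X[m],[1,99]),'Y',q(Y[m],[1,50,99]),'Z',q(Z[m],[1,99]))
m=(Z>.092)&(Z<.1)&(abs(X)<.02)&(Y>-.06)&(Y<.07);print('bracket top X',q(X[m],[2,98]),'Y',q(Y[m],[1,99]),np.polyfit(Y[m],X[m],1))
m=(Z>.077)&(Z<.085)&(X>.05)&(X<.07);print('back top X',q(X[m],[2,98]),'Y',q(Y[m],[1,99]))
g=o+ex*.022;print('grip',g,'delta from tool',g-np.array(r.get_state()['tool_pos'])[:2])
```

```text
head 1398 X [0.00603461 0.03129348] Y [-0.02305764 -0.00212459  0.02311054] Z [0.06134743 0.08257826]
bracket top X [-0.00081747  0.00635331] Y [-0.03967237  0.04776613] [0.00154688 0.00297262]
back top X [0.05839466 0.06625259] Y [-0.03961281  0.04734216]
grip [0.53919872 0.28480861] delta from tool [0.01296868 0.05285785]
```

Request:
step_arm(increments=[[[0.7,2.6,0],[0,0,0]],[[0.8,2.6,0],[0,0,0]],[[0,0,0],[0,0,0]],[[0,0,-2],[0,0,0]],[[0,0,-2],[0,0,0]],[[0,0,-2],[0,0,0]],[[0,0,-1],[0,0,0]],[[0,0,0],[0,0,0]],[[0,0,0],[0,0,0]],[[0,0,0],[0,0,0]]])

```text
clock: 12.3
tool_pos: [0.5425, 0.2851, 0.1335]
eef_rot: [0.999, 0.049, 0.001, -0.0]
contact_force: [0.6, 0.2, 0.7]
opening: 0.601
finger_force: 0.0
```

Request:
step_arm(increments=[[[0,0,-1.5],[0,0,0]],[[0,0,-1.5],[0,0,0]],[[0,0,-1.5],[0,0,0]],[[0,0,-1.5],[0,0,0]],[[0,0,-1.3],[0,0,0]],[[0,0,-0.8],[0,0,0]],[[0,0,-0.3],[0,0,0]],[[0,0,0],[0,0,0]],[[0,0,0],[0,0,0]],[[0,0,0],[0,0,0]]])

```text
clock: 13.3
tool_pos: [0.5423, 0.2851, 0.0491]
eef_rot: [0.999, 0.049, 0.001, -0.0]
contact_force: [-0.7, -0.4, 0.8]
opening: 0.601
finger_force: 0.0
```

Request:
step_arm(increments=[[[-0.1,-0.1,0],[0,0,0]],[[0,0,0],[0,0,0]],[[0,0,0],[0,0,0]],[[0,0,0],[0,0,0]],[[0,0,0],[0,0,0]],[[0,0,0],[0,0,0]],[[0,0,0],[0,0,0]],[[0,0,0],[0,0,0]],[[0,0,0],[0,0,0]],[[0,0,0],[0,0,0]]], fingers=0, grip_force=15)

```text
clock: 14.3
tool_pos: [0.5409, 0.2847, 0.0486]
eef_rot: [0.999, 0.049, 0.0, -0.001]
contact_force: [-0.5, 3.3, 1.5]
opening: 0.267
finger_force: 15.0
```

Request:
step_arm(increments=[[[0,0,0],[0,0,0]],[[0,0,0],[0,0,0]],[[0,-0.05,0],[-1.5,-0.14,0]],[[0,-0.04,0],[-1.5,-0.14,0]],[[0,-0.04,0],[-1.5,-0.14,0]],[[0,-0.04,0],[-1.5,-0.14,0]],[[0.02,-0.04,0.01],[-1.5,-0.14,0]],[[0,0,0],[0,0,0]],[[0,0,0],[0,0,0]],[[0,0,0],[0,0,0]]], grip_force=40)

```text
clock: 15.3
tool_pos: [0.5411, 0.2825, 0.0487]
eef_rot: [0.997, 0.049, 0.003, 0.065]
contact_force: [-0.8, 5.3, 2.7]
opening: 0.267
finger_force: 40.0
```

Request:
step_arm(increments=[[[0,-0.03,0.01],[-1.5,-0.14,0]],[[0,-0.03,0.01],[-1.5,-0.14,0]],[[0,-0.03,0.01],[-1.5,-0.14,0]],[[0,-0.03,0.01],[-1.5,-0.14,0]],[[0.02,-0.03,0.01],[-1.5,-0.14,0]],[[0,0,0],[0,0,0]],[[0,0,0],[0,0,0]],[[0,0,0],[0,0,0]],[[0,0,0],[0,0,0]],[[0,0,0],[0,0,0]]])

```text
clock: 16.3
tool_pos: [0.5413, 0.2804, 0.0491]
eef_rot: [0.99, 0.048, 0.006, 0.13]
contact_force: [-1.5, 4.8, 3.1]
opening: 0.267
finger_force: 40.0
```

Run:
```python
from h import *
s=r.get_state();print(s['clock'],s['tool_pos'],s['eef_rot'],s['opening'],s['contact_force'],s['moment'])
p,d,c=snap('scene');np.savez('s4.npz',p=p,d=d)
cv2.imwrite('pics/s4.png',cv2.resize(p[140:290,190:340,::-1],None,fx=4,fy=4,interpolation=2))
W=cloud(c,d);o=np.array([.5173,.2827]);a=np.radians(5.5);ex=np.array([np.cos(a),np.sin(a)]);ey=np.array([-ex[1],ex[0]])
X=(W[...,:2]-o)@ex;Y=(W[...,:2]-o)@ey;Z=W[...,2]
W0=cloud(c,np.load('scene1.npz')['d']);X0=(W0[...,:2]-o)@ex;Y0=(W0[...,:2]-o)@ey;Z0=W0[...,2]
for X,Y,Z in((X0,Y0,Z0),(X,Y,Z)):
    m=(abs(X+.055)<.006)&(Y<-.015)&(Y>-.062)&(Z>.05)&(Z<.11);print('lever front/top slope deg',m.sum(),np.degrees(np.arctan(np.polyfit(Y[m],Z[m],1)[0])))
```

```text
16.3 [0.54129096 0.28039943 0.04914553] [0.99027321 0.04846596 0.0057126  0.13029729] 0.26685042829183986 [-1.45765977  4.79646966  3.10127479] [ 1.22218584  0.28822928 -0.06711883]
lever front/top slope deg 170 8.828814203185727
lever front/top slope deg 154 21.631155043292353
```

View pics/s4.png

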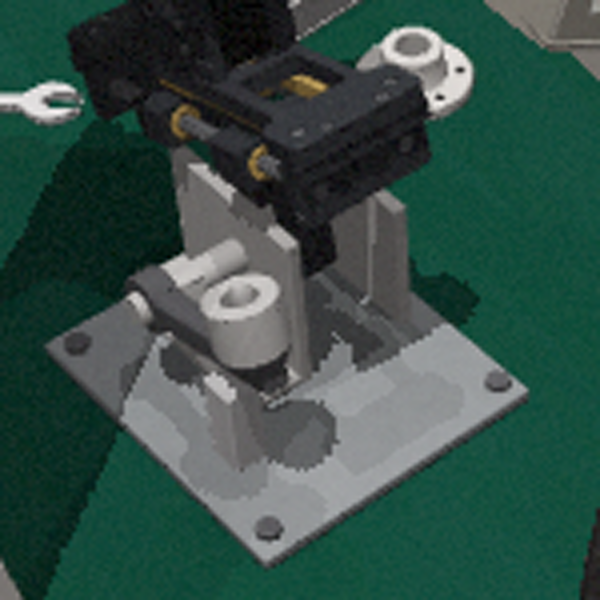

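The picture shows the lever lifted clear of the stop at (225,385), with the sleeve seated and tilted with it at (245,320). The opening still matches the flats (0.267) and the tool is turned 15°, so I hand it in.

```bash
python3 -c "
from plant import r
print(r.finish_job())"
```

```text
the job is handed in; nothing more can be done
None
```

I handed the job in at about 16 s: the wide sleeve is home on the pin, and the bolt head is gripped at 40 N and turned about 15° by the tool's own reading, with the lever clear of its stop. I never touched the tight sleeve or the oil bottle. My separate depth check of the lever angle gave no usable number, and the hand-in returned no verdict.

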